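# Bring the slide under the objective and press the picture key

## Task

With closed fingertips, gently push the tab of the microscope's slide carriage along the stage until the carriage is fully home against its stop, then lightly press the wide round key on the camera console right down to take the picture, and withdraw so that the key comes back up. Do not press the small round key or the oblong key, do not knock the microscope, and leave the spare objective, the eyepiece and the slide box alone; nothing is to be gripped or lifted.

Things in the scene. Friction and masses are not known exactly. Their poses are not given: they have to be found in the camera images.
- microscope: Grey microscope, fixed, 0.35 m tall. Origin on the table under the upright objective; x points out of the front of its stage, -x to its column, y along the stage the way the carriage travels, z up. Black stage 160 (x) x 170 mm, top at z 140 mm. Above it objective, head and camera reach x = +25 mm, up to z 348 mm: stay in front of the stage edge (x = 80 mm).
- carriage (a joint): Slide carriage on the stage, slides along the microscope's +y. 0 m is the far-out end; 0.070 m is fully home, against its end stop, with the specimen under the objective. Starts part-way out (0 to 0.025 m). Stays where left; needs about 1.5 N to move; the stop is rigid.
- tab_face (a point): Centre of the -y face of the carriage's upright steel tab, the face to push; z 158 mm, 117 mm in front of the optical axis, free air below. Tab 30 (x) x 8 (y) mm, from z 132 to 172 mm; moves with the carriage. Same axes as the microscope: push along +y. The tab sits on an overtravel spring in the carriage: it gives 1 mm per 1.5 N, up to 8 mm.
- rail: Guide on the stage that carries the carriage; same origin and axes as the microscope.
- console: Grey camera control box, fixed, 130 (x) x 250 (y) x 40 mm tall, origin under its centre. Three black keys stand in a row along its y, 75 mm apart, in any order; each cap's top is 18 mm above the box.
- wide (a joint): The wide round key, 42 mm across: takes the picture. How far it is pressed: 0 m up, 0.007 m right down. Sprung back up: it starts to yield at about 0.5 N, reaches the bottom at about 4 N and comes up by itself when let go.
- wide_top (a point): Centre of the top of the wide key's cap, about 58 mm above the table when up; z up.
- small (a joint): The small round key, 18 mm across. How far it is pressed: 0 m up, 0.007 m right down. Sprung back up: it starts to yield at about 0.5 N, reaches the bottom at about 4 N and comes up by itself when let go.
- small_top (a point): Centre of the top of the small key's cap, about 58 mm above the table when up; z up.
- oblong (a joint): The oblong key, 36 x 14 mm, long side along the console's x. How far it is pressed: 0 m up, 0.007 m right down. Sprung back up: it starts to yield at about 0.5 N, reaches the bottom at about 4 N and comes up by itself when let go.
- oblong_top (a point): Centre of the top of the oblong key's cap, about 58 mm above the table when up; z up.
- wide_base: Collar of the wide key, fixed on the console, with the key in it; origin on the console's top (z 40 mm).
- spare_objective: Spare steel objective standing on the table, 26 mm across, 44 mm tall, loose; origin under its centre.
- eyepiece: Black eyepiece standing on the table, 32 mm across, 42 mm tall, loose; origin under its centre.
- slide_box: Wooden slide box, 80 (x) x 100 (y) x 35 mm, loose; origin under its centre.
Things that resemble listed ones, but are neither listed nor needed, are in the scene too. Leave any pink or purple look-alike of the spare_objective alone. Of the things that look like the slide_box, the larger one is meant.

How it is judged:
By the outcome, as a careful person would: the job done as asked, in the order asked, and still so for the second after the job is handed in, with the robot touching nothing.
It also fails if it takes over 51 s, if anything falls off the work surface, if the arm or the gripper's body presses on something with over 40 N, if the wrist force passes 120 N, or if a joint passes its speed limit or range.

## Robot

A 6-joint arm with a two-finger parallel gripper is mounted at the origin on the work surface. World frame = base frame: x ahead of the robot, y to its left, z up, the work surface at z = 0. Lengths are in m, angles in rad, forces in N, time in s.
With the tool pointing down it reaches from about 0.35 to 0.875 m from the base axis. Payload 4.2 kg.
Tool frame: the origin (TCP) lies between the finger pads; the fingertips stand 22 mm ahead of it and the grasp point (between the pads) lies 3 mm ahead of it (env.tip_reach is the distance from the TCP to the fingertips, in m); z points along the fingers, y is the line along which they close (so a half turn about z gives the same grasp; the last joint's range is limited). The gripper opens to 85 mm and grips with 20 to 120 N. Pads are 22 mm wide; open, the fingers measure 114 mm over their backs; the gripper's body (76 mm by 85 mm) begins 54 mm behind the grasp point. The pads swing forward as they close: fully open they stand 13 mm farther back than shut.
Start: joints at [1.48, 0.385, 0.008, 0, -1.194, -0.259], TCP at [0.214, 0.587, 0.225] pointing down, gripper open.
Joint ranges: [-3.14, 3.14], [-1.21, 2.06], [-1.07, 1.41], [-3.16, 2.05], [-2.99, -0.16], [-3.1, 3.1]. Speed limits (rad/s): [2.79, 2.79, 3.14, 3.14, 3.14, 3.14].

## Interface

Orientations are given as a rotation vector (axis times angle).
In Python, from workcell import env gives the robot as it stands.
- The arm moves only by the shell command python3 -m jog 'ROWS' [FORCE]. ROWS is JSON, a list of rows, each an object of numbers: "dx", "dy", "dz": the shift along the tool's x, y, z as a fraction of full scale; "ax", "ay", "az": the turn, a rotation vector about the tool's x, y, z as a fraction of full scale; "jaw": the gripper command: -1 is shut, 1 is fully open, values between are in proportion. In form: [{"dx": .., "dy": .., "dz": .., "ax": .., "ay": .., "az": .., "jaw": ..}, ...]. A call has 1 to 10 rows; each row shifts and turns the commanded pose from where the row before left it, along the tool's axes as they then stand; what a row does not reach is not made up. Full scale, the value 1, is 0.04 m for a shift and 1.5 rad for a turn. A row lasts 1/12 s, in which the tool goes at most 41.7 mm and 7.16 degrees, less where a joint would pass 70% of its speed; a pose out of reach is approached as far as the arm can. A call with a number of a shift or a turn outside -1 to 1 is refused whole. A call with a gripper value outside its range is refused whole. The fingers move at their own pace and stop on an object; FORCE is the grip in N (left out, the last holds). Time passes only in rows, so rows that do not move let the fingers close. It gives the time, the measured TCP pose, the force, the opening and the grip force at its end, in the units of the state.
- env.sense(): the state, without advancing time (a new reading comes with each control period).
- env.capture(name): name is "side" or "top"; returns a dict with "img" (400x640x3 uint8, red, green, blue), "fx", "fy", "cx", "cy" (pixels), "D" ([k1, k2, p1, p2, k3] as OpenCV has them; the pictures are not rectified), "world_from_camera" (4x4, takes a point from camera to world coordinates). Camera axes: x right, y up, looking along -z (the intrinsics and any distortion apply to the point x, -y, -z); pixel columns grow to the right and rows downward; lengths in m; the calibration is good to about 2 mm. A picture is of the moment at which its call begins. There is no depth.
- env.hand_in(): hands the job in; it is judged then, once.
Trained networks look in the newest picture that a camera, given by its name, has taken for a name from the list of things; names that differ only in an ending like _2 or _b are one class to them, and where a whole thing is asked for, a point or a joint stands for the part that bears it (a point fixed in the world has none). Each returns a list of dicts, best first, with "score" (0 to 1); they miss things now and then, are a little off and sometimes report something else, mostly with a low value. They report only what shows in the picture. A call takes as long as a camera call. They do not tell look-alikes from the thing itself.
- env.look_for(camera, thing): "rect" ([left, top, right, bottom] in pixels, round what is visible of it).
- env.silhouettes(camera, thing): "mask" (400x640 bool, what is visible of it) and "rect" ([left, top, right, bottom] in pixels, round what is visible of it).
- env.landmark_of(camera, thing): "location" ([column, row] in pixels: a listed point, or the origin of a listed thing).
The state is a dict: "clock": time; "joint_positions": joint angles; "joint_velocities": joint speeds; "effort": joint torques, N m; "position": TCP position; "tcp_rot": TCP orientation; "ft_force": force on the tool from outside, world axes, zero at the start; "wrist_torque": the same for the moment, N m; "opening": opening from 0.0 (shut) to 1.0 (fully open); "grasp_force": force on a finger pad.
Only numpy, scipy, OpenCV 4.12 (cv2) and the standard library are available. Lean on these libraries where they do the work, as an engineer would, in place of code of your own. Each camera call takes 0.05 s, during which the arm holds its last target. There are 200 camera calls.

## Working session

There is one attempt and no reset: what is moved stays moved. The work goes in short steps, Python scripts to look and compute and a shell command to move; the robot and the scene stay as the last step left them, time stands still between calls to the robot, and variables do not carry over. Pictures are saved under pics/ and viewed, at most 10 in all, crops included, and the job is handed in when it is done.

```bash
mkdir -p pics; cat > h.py <<'E'
import numpy as np, cv2
from workcell import env
def ray(c,p):
    K=np.array([[c["fx"],0,c["cx"]],[0,c["fy"],c["cy"]],[0,0,1.]])
    u=cv2.undistortPoints(np.array([[p]],float),K,np.array(c["D"],float))[0,0]
    T=np.array(c["world_from_camera"]); d=T[:3,:3]@np.array([u[0],-u[1],-1.])
    return T[:3,3],d/np.linalg.norm(d)
def atz(c,p,z):
    o,d=ray(c,p); return o+d*(z-o[2])/d[2]
def tri(rs):
    A=sum(np.eye(3)-np.outer(d,d) for o,d in rs); b=sum((np.eye(3)-np.outer(d,d))@o for o,d in rs)
    return np.linalg.solve(A,b)
def save(c,n): cv2.imwrite("pics/"+n+".png",c["img"][:,:,::-1])
E
python3 - <<'E'
from h import *
np.set_printoptions(precision=4,suppress=True)
Z=dict(microscope=0,tab_face=.158,console=0,wide_top=.058,small_top=.058,oblong_top=.058,wide_base=.04,spare_objective=0,eyepiece=0,slide_box=0)
for n in("side","top"):
    c=env.capture(n); save(c,n); print(n,np.array(c["world_from_camera"])[:3,3])
    for t,z in Z.items():
        for r in env.landmark_of(n,t)[:3]: print(t,np.round(r["location"]),round(r["score"],2),atz(c,r["location"],z))
s=env.sense(); print(s["clock"],s["position"],s["tcp_rot"],s["ft_force"])
E
```

```text
side [1.1772 0.4097 0.8054]
microscope [423. 286.] 0.97 [0.5988 0.2958 0.    ]
microscope [291. 168.] 0.19 [ 0.4159 -0.2165  0.    ]
tab_face [393. 203.] 0.42 [0.5432 0.1754 0.158 ]
small_top [268. 157.] 0.61 [ 0.4661 -0.2588  0.058 ]
oblong_top [286. 164.] 0.56 [ 0.4639 -0.1923  0.058 ]
wide_base [394. 200.] 0.55 [0.4175 0.1287 0.04  ]
wide_base [301. 189.] 0.54 [ 0.5131 -0.1066  0.04  ]
spare_objective [274. 243.] 0.71 [ 0.6835 -0.0745  0.    ]
spare_objective [317. 257.] 0.56 [0.6607 0.0443 0.    ]
spare_objective [292. 252.] 0.49 [ 0.6806 -0.0176  0.    ]
eyepiece [367. 199.] 0.62 [0.4147 0.0489 0.    ]
slide_box [179. 223.] 0.68 [ 0.7659 -0.333   0.    ]
slide_box [222. 237.] 0.66 [ 0.74  -0.201  0.   ]
top [ 0.3914 -0.0125  1.1165]
microscope [190. 194.] 0.98 [0.5955 0.2897 0.    ]
microscope [315. 159.] 0.39 [ 0.6801 -0.0221  0.    ]
tab_face [351. 222.] 0.64 [ 0.5012 -0.0932  0.158 ]
tab_face [222. 206.] 0.46 [0.5408 0.1792 0.158 ]
console [380. 230.] 0.55 [ 0.4968 -0.1785  0.    ]
console [414. 238.] 0.18 [ 0.4754 -0.2602  0.    ]
wide_top [352. 225.] 0.6 [ 0.5046 -0.1037  0.058 ]
small_top [380. 229.] 0.68 [ 0.4934 -0.1705  0.058 ]
small_top [414. 236.] 0.51 [ 0.4752 -0.2494  0.058 ]
oblong_top [380. 232.] 0.6 [ 0.4868 -0.1704  0.058 ]
wide_base [350. 226.] 0.83 [ 0.5035 -0.0999  0.04  ]
wide_base [382. 232.] 0.36 [ 0.4877 -0.1755  0.04  ]
spare_objective [311. 157.] 0.56 [ 0.6842 -0.012   0.    ]
spare_objective [337. 156.] 0.41 [ 0.6875 -0.0779  0.    ]
spare_objective [290. 170.] 0.41 [0.6525 0.0406 0.    ]
eyepiece [288. 264.] 0.67 [0.4188 0.0488 0.    ]
eyepiece [382. 134.] 0.51 [ 0.741 -0.194  0.   ]
eyepiece [188. 192.] 0.33 [0.6019 0.2945 0.    ]
slide_box [436. 124.] 0.84 [ 0.7654 -0.3332  0.    ]
slide_box [381. 137.] 0.78 [ 0.7355 -0.1904  0.    ]
slide_box [189. 189.] 0.24 [0.608  0.2937 0.    ]
1.1 [0.2142 0.5871 0.2251] [ 3.0936 -0.5467 -0.    ] [ 0.7584 -0.1508  0.3347]
```

```bash
python3 - <<'E'
import cv2
a=cv2.imread("pics/side.png");b=cv2.imread("pics/top.png")
cv2.imwrite("pics/s2.png",cv2.resize(a[100:350,150:550],(800,500),interpolation=2))
cv2.imwrite("pics/t2.png",cv2.resize(b[90:340,100:500],(800,500),interpolation=2))
E
```

```text
(no output)
```

View pics/s2.png

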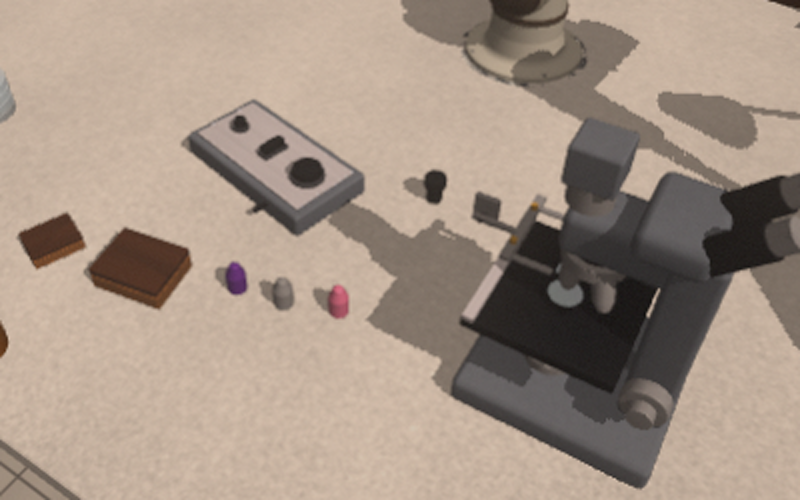

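View pics/t2.png

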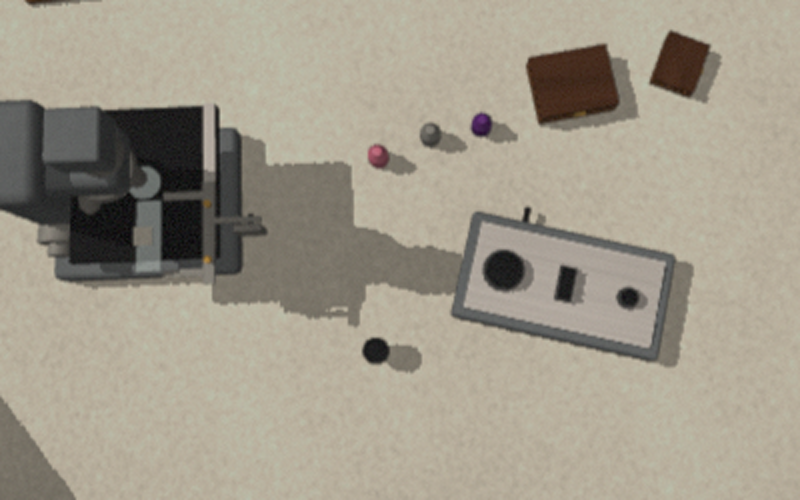

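The side view shows the microscope stage front facing world −y, with the tab at about full pixel (393,203). The console is in the centre, with the wide key nearest the microscope. In the top view the tab is at about (222,206), the wide key at (352,225), the oblong key at (383,231) and the small key at (414,238). The push direction is roughly world +x.

```bash
python3 - <<'E'
from h import *
np.set_printoptions(precision=4,suppress=True)
cs={n:env.capture(n) for n in("side","top")}
R={}
for t in("tab_face","wide_top","oblong_top","small_top","carriage","rail"):
    for n in cs:
        for r in env.landmark_of(n,t)[:3]: print(t,n,np.round(r["location"],1),round(r["score"],2))
        for r in env.silhouettes(n,t)[:2]: print("  rect",t,n,np.round(r["rect"]),round(r["score"],2),r["mask"].sum())
print("tab tri",tri([ray(cs["side"],(393,203)),ray(cs["top"],(222,206))]))
print("origin/obj tri",tri([ray(cs["side"],(423,286)),ray(cs["top"],(190,194))]))
# yaw of stage: front edge in top
g=cs["top"]
for p in((205,143),(204.5,229)): print("edge z.145",atz(g,p,.145))
m=[r for r in env.silhouettes("top","microscope")][0]["mask"]
ys,xs=np.nonzero(m); print("mic px",xs.min(),xs.max(),ys.min(),ys.max())
for p in((xs.min(),(ys.min()+ys.max())/2),(190,ys.max())): print(atz(g,p,.3))
cv2.imwrite("pics/full.png",np.hstack([cv2.resize(g["img"][100:320,0:260],(780,660),interpolation=2)])[:600,:,::-1])
E
```

```text
tab_face side [391.8 201.5] 0.65
  rect tab_face side [384. 195. 400. 213.] 0.66 149
  rect tab_face side [277. 167. 292. 183.] 0.59 67
tab_face top [219.7 208. ] 0.5
  rect tab_face top [215. 201. 233. 208.] 0.48 103
  rect tab_face top [281. 256. 297. 272.] 0.22 144
wide_top side [304.8 184.2] 0.55
  rect wide_top side [298. 178. 312. 195.] 0.64 159
wide_top top [352.5 223.2] 0.55
wide_top top [188.8 189.4] 0.55
  rect wide_top top [343. 218. 362. 234.] 0.54 241
  rect wide_top top [409. 238. 420. 244.] 0.28 58
oblong_top side [288.1 170.2] 0.5
  rect oblong_top side [279. 167. 291. 178.] 0.47 73
oblong_top top [384.5 233.6] 0.47
small_top side [268. 160.] 0.56
small_top top [414.2 238.3] 0.56Traceback (most recent call last):
  File "<stdin>", line 7, in <module>
ValueError: it knows: console, eyepiece, microscope, oblong_top, rail, slide_box, small_top, spare_objective, tab_face, wide_base, wide_top
```

```bash
python3 - <<'E'
from h import *
np.set_printoptions(precision=4,suppress=True)
cs={n:env.capture(n) for n in("side","top")}
s,g=cs["side"],cs["top"]
print("tab tri",tri([ray(s,(392.4,202.3)),ray(g,(221,207))]))
print("wide tri",tri([ray(s,(304,186)),ray(g,(352.2,225))]))
print("wide z",atz(s,(304,186),.058),atz(g,(352.2,225),.058))
for n in cs:
    for r in env.silhouettes(n,"rail")[:2]:
        print("rail",n,r["rect"],r["score"],cv2.minAreaRect(np.argwhere(r["mask"])[:,::-1].astype(np.float32)))
for p in((205,143),(204.5,229)): print("edge z.145",atz(g,p,.145))
m=env.silhouettes("top","microscope")[0]["mask"]
ys,xs=np.nonzero(m); print("mic px",xs.min(),xs.max(),ys.min(),ys.max())
cv2.imwrite("pics/full.png",cv2.resize(g["img"][100:300,0:260],(780,600),interpolation=2)[:,:,::-1])
cv2.imwrite("pics/tab.png",np.hstack([cv2.resize(g["img"][135:240,190:260],(400,600),interpolation=2),cv2.resize(s["img"][180:285,370:440],(400,600),interpolation=2)])[:,:,::-1])
E
```

```text
tab tri [0.5396 0.1769 0.1581]
wide tri [ 0.5047 -0.1044  0.0457]
wide z [ 0.5149 -0.0945  0.058 ] [ 0.5043 -0.1049  0.058 ]
rail side [379.4, 196.4, 430.2, 261.3] 0.97 ((405.207275390625, 229.8025665283203), (43.279537200927734, 64.11156463623047), 5.389311790466309)
rail top [166.6, 141.5, 233.7, 234.4] 0.78 ((203.3723602294922, 194.8604278564453), (61.38438034057617, 89.85492706298828), 34.75591278076172)
edge z.145 [0.6828 0.2212 0.145 ]
edge z.145 [0.4928 0.2182 0.145 ]
mic px 36 221 137 230
```

View pics/full.png

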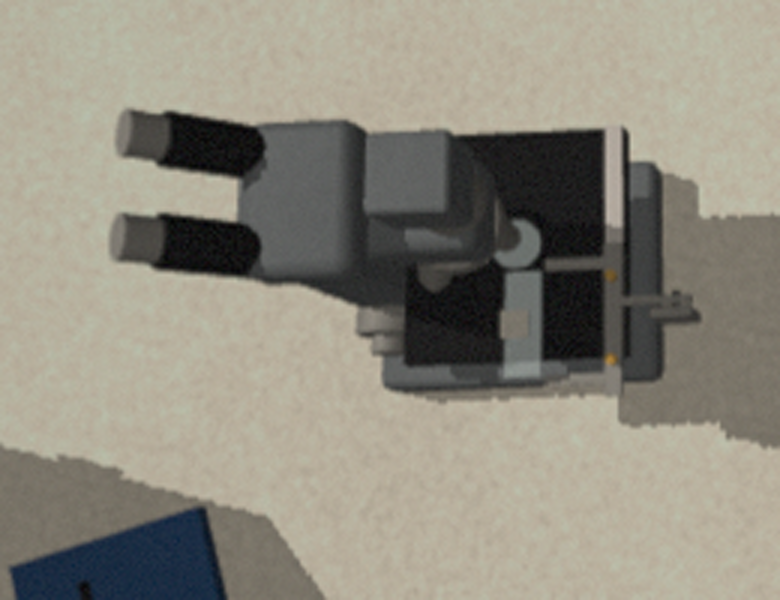

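View pics/tab.png

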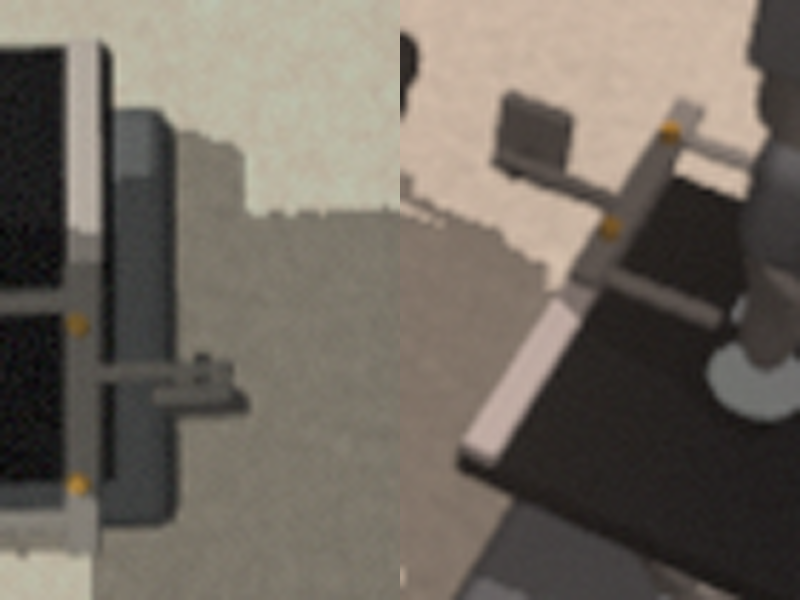

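The tab's −y face triangulates to (0.540, 0.177, 0.158), matching the given 158 mm height. The push axis is world +x with about 1° of yaw. In the crops, the tab sits at top-view pixels 217–233 by 203–207, and the carriage is well short of its stop. The wide key is at about (0.505, −0.103). Next I turn the tool, close the fingers and set out.

```bash
python3 -m jog '[{"az":-0.0814,"jaw":-1},{"az":-0.0814,"jaw":-1},{"az":-0.0814,"jaw":-1},{"jaw":-1},{"jaw":-1}]'; python3 -m jog '[{"dx":0.29,"dy":0.9,"jaw":-1},{"dx":0.29,"dy":0.9,"jaw":-1},{"dx":0.29,"dy":0.9,"jaw":-1},{"dx":0.29,"dy":0.9,"jaw":-1},{"dx":0.29,"dy":0.9,"jaw":-1},{"dx":0.29,"dy":0.9,"jaw":-1},{"dx":0.29,"dy":0.9,"jaw":-1},{"dx":0.29,"dy":0.9,"jaw":-1},{"dx":0.29,"dy":0.9,"jaw":-1},{"jaw":-1}]'
```

```text
$[0]: bad value
$[0]: bad value
```

```bash
python3 -m jog '[{"dx":0,"dy":0,"dz":0,"ax":0,"ay":0,"az":-0.0814,"jaw":-1},{"dx":0,"dy":0,"dz":0,"ax":0,"ay":0,"az":-0.0814,"jaw":-1},{"dx":0,"dy":0,"dz":0,"ax":0,"ay":0,"az":-0.0814,"jaw":-1},{"dx":0,"dy":0,"dz":0,"ax":0,"ay":0,"az":0,"jaw":-1}]'
```

```text
clock: 2.58
position: [0.2142, 0.5871, 0.2251]
tcp_rot: [3.141, 0.029, 0.0]
ft_force: [-0.7, 0.4, 0.8]
opening: 0.455
grasp_force: 0.0
```

```bash
python3 -m jog '[{"dx":0.29,"dy":0.9,"dz":0,"ax":0,"ay":0,"az":0,"jaw":-1},{"dx":0.29,"dy":0.9,"dz":0,"ax":0,"ay":0,"az":0,"jaw":-1},{"dx":0.29,"dy":0.9,"dz":0,"ax":0,"ay":0,"az":0,"jaw":-1},{"dx":0.29,"dy":0.9,"dz":0,"ax":0,"ay":0,"az":0,"jaw":-1},{"dx":0.29,"dy":0.9,"dz":0,"ax":0,"ay":0,"az":0,"jaw":-1},{"dx":0.29,"dy":0.9,"dz":0,"ax":0,"ay":0,"az":0,"jaw":-1},{"dx":0.29,"dy":0.9,"dz":0,"ax":0,"ay":0,"az":0,"jaw":-1},{"dx":0.29,"dy":0.9,"dz":0,"ax":0,"ay":0,"az":0,"jaw":-1},{"dx":0.29,"dy":0.9,"dz":0,"ax":0,"ay":0,"az":0,"jaw":-1},{"dx":0,"dy":0,"dz":0,"ax":0,"ay":0,"az":0,"jaw":-1}]'
```

```text
clock: 3.42
position: [0.324, 0.2598, 0.2253]
tcp_rot: [3.141, 0.013, -0.001]
ft_force: [-0.3, -0.3, -0.3]
opening: 0.006
grasp_force: 0.0
```

```bash
python3 -m jog '[{"dx":0.1,"dy":0.7,"dz":0,"ax":0,"ay":0,"az":0,"jaw":-1},{"dx":0.3,"dy":0.7,"dz":0,"ax":0,"ay":0,"az":0,"jaw":-1},{"dx":0.7,"dy":0.7,"dz":0,"ax":0,"ay":0,"az":0,"jaw":-1},{"dx":0.9,"dy":0,"dz":0,"ax":0,"ay":0,"az":0,"jaw":-1},{"dx":0.9,"dy":0,"dz":0,"ax":0,"ay":0,"az":0,"jaw":-1},{"dx":0.8,"dy":0,"dz":0,"ax":0,"ay":0,"az":0,"jaw":-1},{"dx":0.4,"dy":0,"dz":0,"ax":0,"ay":0,"az":0,"jaw":-1},{"dx":0,"dy":0,"dz":0,"ax":0,"ay":0,"az":0,"jaw":-1},{"dx":0,"dy":0,"dz":0,"ax":0,"ay":0,"az":0,"jaw":-1},{"dx":0,"dy":0,"dz":0,"ax":0,"ay":0,"az":0,"jaw":-1}]'
```

```text
clock: 4.25
position: [0.4885, 0.1835, 0.2249]
tcp_rot: [3.141, 0.024, -0.001]
ft_force: [0.4, 0.1, -0.4]
opening: 0.003
grasp_force: 0.0
```

```bash
python3 -m jog '[{"dx":0,"dy":0.2,"dz":0.4,"ax":0,"ay":0,"az":0,"jaw":-1},{"dx":0,"dy":0,"dz":0.4,"ax":0,"ay":0,"az":0,"jaw":-1},{"dx":0,"dy":0,"dz":0.4,"ax":0,"ay":0,"az":0,"jaw":-1},{"dx":0,"dy":0,"dz":0.25,"ax":0,"ay":0,"az":0,"jaw":-1},{"dx":0,"dy":0,"dz":0,"ax":0,"ay":0,"az":0,"jaw":-1},{"dx":0,"dy":0,"dz":0,"ax":0,"ay":0,"az":0,"jaw":-1},{"dx":0,"dy":0,"dz":0,"ax":0,"ay":0,"az":0,"jaw":-1}]'
python3 - <<'E'
from h import *
c=env.capture("side");g=env.capture("top")
cv2.imwrite("pics/pre.png",np.hstack([cv2.resize(g["img"][135:240,190:260],(400,600),interpolation=2),cv2.resize(c["img"][165:270,360:430],(400,600),interpolation=2)])[:,:,::-1])
f=[]
for i in range(8): env.capture("top"); f.append(env.sense()["ft_force"])
print(np.mean(f,0),np.std(f,0))
E
```

```text
clock: 4.83
position: [0.4897, 0.1761, 0.1683]
tcp_rot: [-3.141, -0.027, -0.003]
ft_force: [0.3, 0.8, 0.5]
opening: 0.001
grasp_force: 0.0
[-0.17112318 -0.00753452 -0.0878098 ] [0.47202104 0.57393712 0.3332627 ]
```

View pics/pre.png

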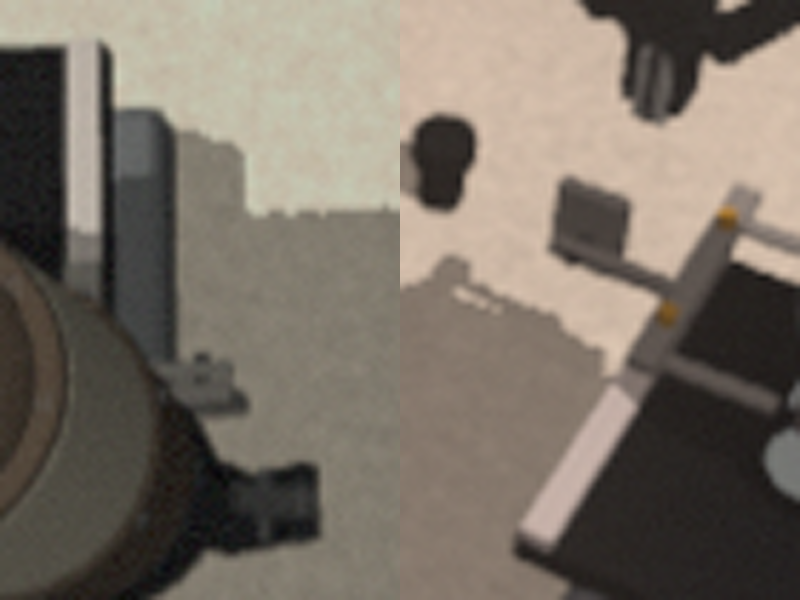

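The pre-push picture shows the arm behind the tab. I'm not sure the fingertips line up sideways with it, so I'll project the known tip point into both images.

```bash
cat >> h.py <<'E'
def proj(c,P):
    T=np.linalg.inv(np.array(c["world_from_camera"])); p=T[:3,:3]@np.array(P)+T[:3,3]; p=p*[1,-1,-1]
    K=np.array([[c["fx"],0,c["cx"]],[0,c["fy"],c["cy"]],[0,0,1.]])
    return cv2.projectPoints(p[None],np.zeros(3),np.zeros(3),K,np.array(c["D"],float))[0].ravel()
E
python3 - <<'E'
from h import *
np.set_printoptions(precision=1,suppress=True)
c=env.capture("side");g=env.capture("top")
for n,P in dict(tip=(.49,.176,.146),tcp=(.49,.176,.168),body=(.49,.176,.24),flange=(.49,.176,.30),tabtop=(.544,.177,.172),tabL=(.544,.192,.172),tabR=(.544,.162,.172),tabbot=(.54,.177,.132)).items():
    a=proj(g,P);b=proj(c,P)
    print(n,"top",a,"crop",(a-[190,135])*5.714,"side",b,"crop",(b-[360,165])*5.714+[400,0])
E
```

```text
tip top [224.3 229.9] crop [195.7 542.1] side [402.9 193.3] crop [645.1 161.9]
tcp top [222.2 228.8] crop [184.1 536.2] side [404.  186.4] crop [651.6 122.1]
body top [214.8 225.1] crop [141.9 514.9] side [408. 162.] crop [674.2 -17.3]
flange top [207.7 221.5] crop [101.1 494.4] side [411.6 139.5] crop [ 695.  -145.5]
tabtop top [221.7 202.9] crop [181.4 388.2] side [394.3 199. ] crop [596.2 194.1]
tabL top [214.6 203.1] crop [140.3 389. ] side [400.5 201.5] crop [631.6 208.5]
tabR top [228.9 202.8] crop [222.4 387.5] side [388.2 196.5] crop [561.4 179.9]
tabbot top [225.4 207.6] crop [202.1 414.9] side [393.3 210.5] crop [590.2 260.2]
```

```bash
python3 - <<'E'
from h import *
print(env.tip_reach, env.sense()["position"],env.sense()["opening"])
c=env.capture("side")
im=cv2.resize(c["img"][110:220,350:470],(800,600)[:1]+(600,),interpolation=2)[:,:,::-1].copy()
for P in((.49,.176,.146),(.49,.176,.168)):
    q=(proj(c,P)-[350,110])*[800/120,600/110]; cv2.circle(im,tuple(int(v) for v in q),4,(0,0,255),1)
cv2.imwrite("pics/grip.png",im)
E
```

```text
0.022 [0.48941505 0.17557474 0.16711348] -0.002304371740635134
```

View pics/grip.png

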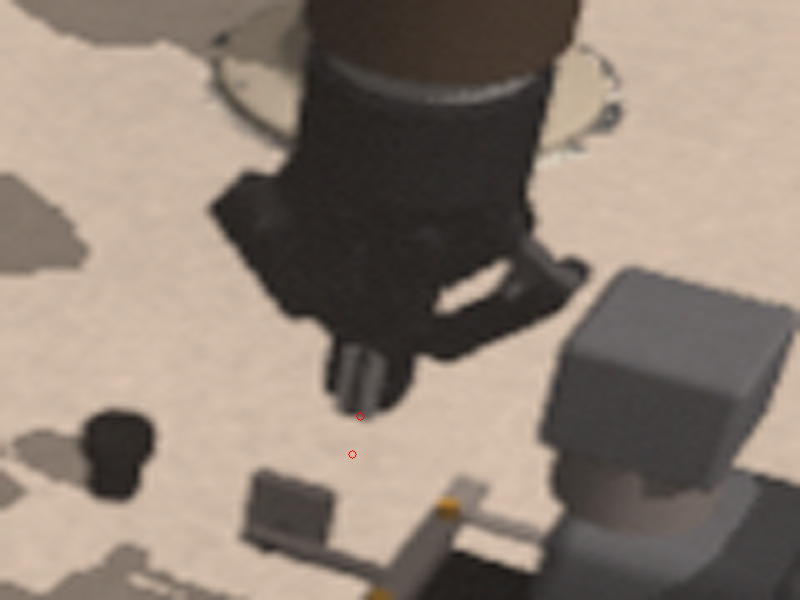

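The visible pad end sits nearer TCP height than 22 mm below it. I'll lower the tool so that either reading gives good contact with the tab (z 132–172), and approach slowly.

```bash
python3 -m jog '[{"dx":0,"dy":0,"dz":0.2,"ax":0,"ay":0,"az":0,"jaw":-1},{"dx":0,"dy":0,"dz":0.2,"ax":0,"ay":0,"az":0,"jaw":-1},{"dx":0.15,"dy":0,"dz":0,"ax":0,"ay":0,"az":0,"jaw":-1},{"dx":0.15,"dy":0,"dz":0,"ax":0,"ay":0,"az":0,"jaw":-1},{"dx":0.15,"dy":0,"dz":0,"ax":0,"ay":0,"az":0,"jaw":-1},{"dx":0.15,"dy":0,"dz":0,"ax":0,"ay":0,"az":0,"jaw":-1},{"dx":0.1,"dy":0,"dz":0,"ax":0,"ay":0,"az":0,"jaw":-1},{"dx":0,"dy":0,"dz":0,"ax":0,"ay":0,"az":0,"jaw":-1},{"dx":0,"dy":0,"dz":0,"ax":0,"ay":0,"az":0,"jaw":-1},{"dx":0,"dy":0,"dz":0,"ax":0,"ay":0,"az":0,"jaw":-1}]'
python3 -m jog '[{"dx":0.08,"dy":0,"dz":0,"ax":0,"ay":0,"az":0,"jaw":-1},{"dx":0.08,"dy":0,"dz":0,"ax":0,"ay":0,"az":0,"jaw":-1},{"dx":0.08,"dy":0,"dz":0,"ax":0,"ay":0,"az":0,"jaw":-1},{"dx":0.08,"dy":0,"dz":0,"ax":0,"ay":0,"az":0,"jaw":-1},{"dx":0.08,"dy":0,"dz":0,"ax":0,"ay":0,"az":0,"jaw":-1},{"dx":0.08,"dy":0,"dz":0,"ax":0,"ay":0,"az":0,"jaw":-1},{"dx":0,"dy":0,"dz":0,"ax":0,"ay":0,"az":0,"jaw":-1},{"dx":0,"dy":0,"dz":0,"ax":0,"ay":0,"az":0,"jaw":-1}]'
python3 - <<'E'
from h import *
c=env.capture("side");g=env.capture("top")
im=np.hstack([cv2.resize(g["img"][135:240,190:260],(400,600),interpolation=2),cv2.resize(c["img"][165:270,360:430],(400,600),interpolation=2)])[:,:,::-1]
cv2.imwrite("pics/push1.png",im)
f=[]
for i in range(4): env.capture("top"); f.append(env.sense()["ft_force"])
print(np.mean(f,0),env.sense()["position"])
o=(171.7,207.7); print("specimen before",atz(g,o,.142))
E
```

```text
clock: 6.32
position: [0.5172, 0.176, 0.1511]
tcp_rot: [3.141, 0.026, -0.0]
ft_force: [-0.4, 0.1, 0.2]
opening: -0.004
grasp_force: 0.0
clock: 6.98
position: [0.5369, 0.1764, 0.151]
tcp_rot: [-3.141, -0.026, -0.0]
ft_force: [-0.2, -0.7, -0.5]
opening: -0.001
grasp_force: 0.0
[-0.06483807 -0.43206831 -0.10416467] [0.53659362 0.17637492 0.1511538 ]
specimen before [0.54055808 0.2903656  0.142     ]
```

View pics/push1.png

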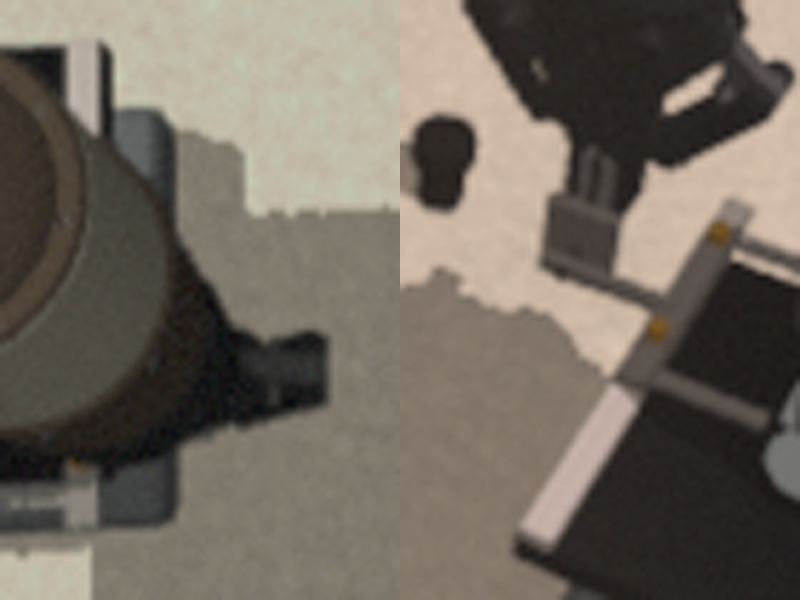

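The side view shows the fingertips against the tab and the carriage moving with it; the gold screws have shifted. The specimen mark puts the stop at about TCP x 0.585, so I keep pushing slowly.

```bash
python3 -m jog '[{"dx":0.08,"dy":0,"dz":0,"ax":0,"ay":0,"az":0,"jaw":-1},{"dx":0.08,"dy":0,"dz":0,"ax":0,"ay":0,"az":0,"jaw":-1},{"dx":0.08,"dy":0,"dz":0,"ax":0,"ay":0,"az":0,"jaw":-1},{"dx":0.08,"dy":0,"dz":0,"ax":0,"ay":0,"az":0,"jaw":-1},{"dx":0.08,"dy":0,"dz":0,"ax":0,"ay":0,"az":0,"jaw":-1},{"dx":0.08,"dy":0,"dz":0,"ax":0,"ay":0,"az":0,"jaw":-1},{"dx":0.08,"dy":0,"dz":0,"ax":0,"ay":0,"az":0,"jaw":-1},{"dx":0.08,"dy":0,"dz":0,"ax":0,"ay":0,"az":0,"jaw":-1},{"dx":0.08,"dy":0,"dz":0,"ax":0,"ay":0,"az":0,"jaw":-1},{"dx":0,"dy":0,"dz":0,"ax":0,"ay":0,"az":0,"jaw":-1}]'
for i in 1 2 3; do python3 -m jog '[{"dx":0.05,"dy":0,"dz":0,"ax":0,"ay":0,"az":0,"jaw":-1},{"dx":0,"dy":0,"dz":0,"ax":0,"ay":0,"az":0,"jaw":-1},{"dx":0,"dy":0,"dz":0,"ax":0,"ay":0,"az":0,"jaw":-1}]' | grep -E "pos|ft"; done
```

```text
clock: 8.12
position: [0.5661, 0.177, 0.151]
tcp_rot: [-3.141, -0.026, -0.001]
ft_force: [0.4, 0.9, 0.5]
opening: 0.0
grasp_force: 0.3
position: [0.5674, 0.1769, 0.151]
ft_force: [-0.9, 1.0, 0.4]
position: [0.5694, 0.1769, 0.151]
ft_force: [-0.1, 0.8, 0.5]
position: [0.5714, 0.177, 0.151]
ft_force: [-0.6, 0.4, -1.1]
```

```bash
for i in 1 2 3 4; do python3 -m jog '[{"dx":0.05,"dy":0,"dz":0,"ax":0,"ay":0,"az":0,"jaw":-1},{"dx":0,"dy":0,"dz":0,"ax":0,"ay":0,"az":0,"jaw":-1},{"dx":0,"dy":0,"dz":0,"ax":0,"ay":0,"az":0,"jaw":-1}]' | grep -E "pos|ft"; done
```

```text
position: [0.5735, 0.177, 0.151]
ft_force: [-1.1, 0.1, -0.2]
position: [0.5755, 0.1771, 0.1511]
ft_force: [-1.4, 0.6, -0.9]
position: [0.5775, 0.1771, 0.1511]
ft_force: [0.1, 1.4, -1.4]
position: [0.5795, 0.1771, 0.1511]
ft_force: [-1.6, 0.4, -0.0]
```

```bash
python3 - <<'E'
from h import *
f=[]
for i in range(6): c=env.capture("side"); f.append(env.sense()["ft_force"])
print(np.mean(f,0),env.sense()["position"],env.sense()["clock"])
print([(r["location"],r["score"]) for r in env.landmark_of("side","tab_face")], proj(c,(.5396+.050,.177,.158)))
E
```

```text
[-0.79226018  0.19369464 -0.17262993] [0.57944345 0.17706214 0.15114623] 10.1667
[([383.0, 215.7], 0.46)] [384.46584265 215.88267072]
```

```bash
for i in 1 2 3; do python3 -m jog '[{"dx":0.05,"dy":0,"dz":0,"ax":0,"ay":0,"az":0,"jaw":-1},{"dx":0,"dy":0,"dz":0,"ax":0,"ay":0,"az":0,"jaw":-1},{"dx":0,"dy":0,"dz":0,"ax":0,"ay":0,"az":0,"jaw":-1}]' | grep -E "pos|ft"; done
```

```text
position: [0.5815, 0.1771, 0.1511]
ft_force: [-0.9, 0.2, 0.4]
position: [0.5836, 0.1772, 0.1511]
ft_force: [-1.5, 0.5, 0.7]
position: [0.5856, 0.1772, 0.1511]
ft_force: [-1.2, 0.4, -0.5]
```

```bash
for i in 1 2; do python3 -m jog '[{"dx":0.05,"dy":0,"dz":0,"ax":0,"ay":0,"az":0,"jaw":-1},{"dx":0,"dy":0,"dz":0,"ax":0,"ay":0,"az":0,"jaw":-1},{"dx":0,"dy":0,"dz":0,"ax":0,"ay":0,"az":0,"jaw":-1}]' | grep -E "pos|ft"; done
```

```text
position: [0.5874, 0.1772, 0.1511]
ft_force: [-1.3, 0.3, -0.1]
position: [0.589, 0.1772, 0.1511]
ft_force: [-3.4, 0.8, 1.8]
```

```bash
for i in 1; do python3 -m jog '[{"dx":0.05,"dy":0,"dz":0,"ax":0,"ay":0,"az":0,"jaw":-1},{"dx":0,"dy":0,"dz":0,"ax":0,"ay":0,"az":0,"jaw":-1},{"dx":0,"dy":0,"dz":0,"ax":0,"ay":0,"az":0,"jaw":-1}]' | grep -E "pos|ft"; done; python3 - <<'E'
from h import *
f=[]
for i in range(6): c=env.capture("side"); f.append(env.sense()["ft_force"])
print(np.mean(f,0),env.sense()["position"],env.sense()["clock"])
E
```

```text
position: [0.5905, 0.1772, 0.1511]
ft_force: [-5.9, 0.6, 1.5]
[-5.51326825  0.9904274   2.78725107] [0.59049572 0.17725662 0.15108017] 12.0167
```

Force rises steadily to 5.5 N after 56 mm of travel, as the specimen mark predicted, so the carriage is home on its stop. Now I withdraw and move over to the wide key.

```bash
python3 -m jog '[{"dx":-0.1,"dy":0,"dz":0,"ax":0,"ay":0,"az":0,"jaw":-1},{"dx":-0.2,"dy":0,"dz":0,"ax":0,"ay":0,"az":0,"jaw":-1},{"dx":-0.5,"dy":0,"dz":0,"ax":0,"ay":0,"az":0,"jaw":-1},{"dx":-0.6,"dy":0,"dz":0,"ax":0,"ay":0,"az":0,"jaw":-1},{"dx":-0.5,"dy":0.2,"dz":0,"ax":0,"ay":0,"az":0,"jaw":-1},{"dx":-0.2,"dy":0.5,"dz":0,"ax":0,"ay":0,"az":0,"jaw":-1},{"dx":0,"dy":0.8,"dz":0,"ax":0,"ay":0,"az":0,"jaw":-1},{"dx":0,"dy":0.8,"dz":0,"ax":0,"ay":0,"az":0,"jaw":-1},{"dx":0,"dy":0.8,"dz":0,"ax":0,"ay":0,"az":0,"jaw":-1},{"dx":0,"dy":0.8,"dz":0,"ax":0,"ay":0,"az":0,"jaw":-1}]'
python3 -m jog '[{"dx":0,"dy":0.8,"dz":0,"ax":0,"ay":0,"az":0,"jaw":-1},{"dx":0,"dy":0.8,"dz":0,"ax":0,"ay":0,"az":0,"jaw":-1},{"dx":0,"dy":0.8,"dz":0,"ax":0,"ay":0,"az":0,"jaw":-1},{"dx":0,"dy":0.5,"dz":0,"ax":0,"ay":0,"az":0,"jaw":-1},{"dx":0,"dy":0,"dz":0,"ax":0,"ay":0,"az":0,"jaw":-1},{"dx":0,"dy":0,"dz":0,"ax":0,"ay":0,"az":0,"jaw":-1},{"dx":0,"dy":0,"dz":0,"ax":0,"ay":0,"az":0,"jaw":-1}]'
python3 - <<'E'
from h import *
c=env.capture("side");g=env.capture("top")
cv2.imwrite("pics/key.png",np.hstack([cv2.resize(c["img"][110:250,270:430],(800,600)[:1]+(600,),interpolation=2)])[:,:,::-1])
for n,k in(("side",c),("top",g)):
    for r in env.landmark_of(n,"wide_top")[:3]: print(n,r["location"],r["score"],atz(k,r["location"],.058))
f=[]
for i in range(5): env.capture("side"); f.append(env.sense()["ft_force"])
print(np.mean(f,0),env.sense()["position"])
E
```

```text
clock: 12.85
position: [0.5104, 0.0187, 0.1517]
tcp_rot: [-3.141, -0.028, -0.005]
ft_force: [0.5, -0.2, 0.7]
opening: -0.001
grasp_force: 0.0
clock: 13.43
position: [0.5121, -0.0959, 0.1513]
tcp_rot: [3.141, 0.026, 0.002]
ft_force: [0.6, -0.1, 0.2]
opening: 0.002
grasp_force: 0.0
side [302.6, 182.4] 0.73 [ 0.50484055 -0.10628703  0.058     ]
top [351.6, 223.0] 0.49 [ 0.50905518 -0.10361873  0.058     ]
[ 0.24115504 -0.12370848 -0.06839629] [ 0.51195917 -0.09564556  0.15113165]
```

View pics/key.png

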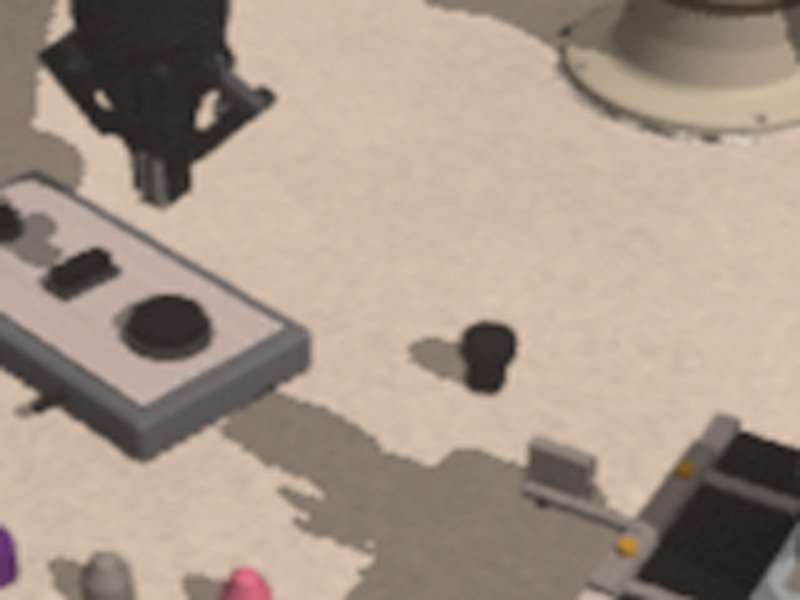

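The picture shows the tab home at right, and the gripper is directly above and nearly in line with the wide key at crop (170,325). The networks put the key at (0.506, −0.104). I correct by −6 mm in x and 8 mm toward −y, then descend.

```bash
python3 -m jog '[{"dx":-0.15,"dy":0.2,"dz":0.3,"ax":0,"ay":0,"az":0,"jaw":-1},{"dx":0,"dy":0,"dz":0.4,"ax":0,"ay":0,"az":0,"jaw":-1},{"dx":0,"dy":0,"dz":0.4,"ax":0,"ay":0,"az":0,"jaw":-1},{"dx":0,"dy":0,"dz":0.25,"ax":0,"ay":0,"az":0,"jaw":-1},{"dx":0,"dy":0,"dz":0,"ax":0,"ay":0,"az":0,"jaw":-1},{"dx":0,"dy":0,"dz":0,"ax":0,"ay":0,"az":0,"jaw":-1}]'
for i in 1 2 3; do python3 -m jog '[{"dx":0,"dy":0,"dz":0.1,"ax":0,"ay":0,"az":0,"jaw":-1},{"dx":0,"dy":0,"dz":0,"ax":0,"ay":0,"az":0,"jaw":-1},{"dx":0,"dy":0,"dz":0,"ax":0,"ay":0,"az":0,"jaw":-1}]' | grep -E "clock|pos|ft"; done
python3 - <<'E'
from h import *
c=env.capture("side")
cv2.imwrite("pics/key2.png",cv2.resize(c["img"][140:220,250:360],(800,582),interpolation=2)[:,:,::-1])
E
```

```text
clock: 14.38
position: [0.5061, -0.1041, 0.0969]
tcp_rot: [3.141, 0.027, -0.001]
ft_force: [0.1, 0.1, -0.2]
opening: 0.002
grasp_force: 0.0
clock: 14.63
position: [0.5064, -0.1041, 0.0936]
ft_force: [0.3, -0.0, -0.1]
clock: 14.88
position: [0.5059, -0.1041, 0.089]
ft_force: [0.1, -0.6, 0.4]
clock: 15.13
position: [0.5058, -0.1042, 0.0848]
ft_force: [0.5, 0.2, -0.7]
```

View pics/key2.png

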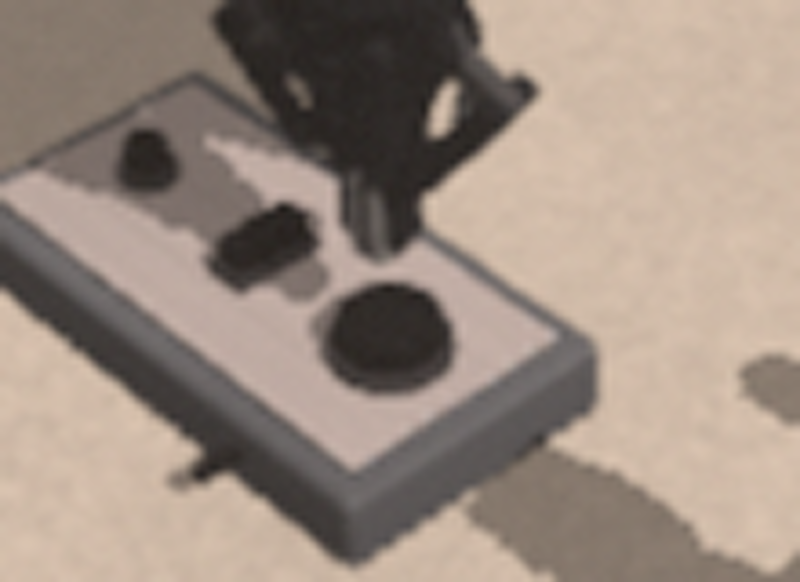

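The tip hangs over the wide key, which is centred at crop (388,328), with about 25 mm still to go. I descend further and then step.

```bash
python3 -m jog '[{"dx":0,"dy":-0.05,"dz":0.1,"ax":0,"ay":0,"az":0,"jaw":-1},{"dx":0,"dy":0,"dz":0.1,"ax":0,"ay":0,"az":0,"jaw":-1},{"dx":0,"dy":0,"dz":0.1,"ax":0,"ay":0,"az":0,"jaw":-1},{"dx":0,"dy":0,"dz":0.1,"ax":0,"ay":0,"az":0,"jaw":-1},{"dx":0,"dy":0,"dz":0,"ax":0,"ay":0,"az":0,"jaw":-1},{"dx":0,"dy":0,"dz":0,"ax":0,"ay":0,"az":0,"jaw":-1}]'
for i in 1 2 3; do python3 -m jog '[{"dx":0,"dy":0,"dz":0.05,"ax":0,"ay":0,"az":0,"jaw":-1},{"dx":0,"dy":0,"dz":0,"ax":0,"ay":0,"az":0,"jaw":-1},{"dx":0,"dy":0,"dz":0,"ax":0,"ay":0,"az":0,"jaw":-1}]' | grep -E "clock|pos|ft"; done
```

```text
clock: 15.68
position: [0.5057, -0.1022, 0.0687]
tcp_rot: [3.141, 0.026, -0.001]
ft_force: [0.1, -0.7, 0.4]
opening: 0.0
grasp_force: 0.0
clock: 15.93
position: [0.506, -0.1021, 0.0671]
ft_force: [0.4, 0.8, 0.4]
clock: 16.18
position: [0.5059, -0.1022, 0.065]
ft_force: [0.1, -0.8, -1.0]
clock: 16.43
position: [0.5059, -0.1022, 0.063]
ft_force: [0.7, -0.9, 0.3]
```

```bash
for i in 1 2 3; do python3 -m jog '[{"dx":0,"dy":0,"dz":0.05,"ax":0,"ay":0,"az":0,"jaw":-1},{"dx":0,"dy":0,"dz":0,"ax":0,"ay":0,"az":0,"jaw":-1},{"dx":0,"dy":0,"dz":0,"ax":0,"ay":0,"az":0,"jaw":-1}]' | grep -E "clock|pos|ft"; done
```

```text
clock: 16.68
position: [0.5059, -0.1022, 0.061]
ft_force: [0.2, 0.3, -0.2]
clock: 16.93
position: [0.5059, -0.1021, 0.059]
ft_force: [0.4, 0.5, 0.3]
clock: 17.18
position: [0.5059, -0.1021, 0.057]
ft_force: [0.4, 0.3, 0.5]
```

```bash
for i in 1 2; do python3 -m jog '[{"dx":0,"dy":0,"dz":0.05,"ax":0,"ay":0,"az":0,"jaw":-1},{"dx":0,"dy":0,"dz":0,"ax":0,"ay":0,"az":0,"jaw":-1},{"dx":0,"dy":0,"dz":0,"ax":0,"ay":0,"az":0,"jaw":-1}]' | grep -E "clock|pos|ft"; done
python3 - <<'E'
from h import *
c=env.capture("side")
cv2.imwrite("pics/key3.png",cv2.resize(c["img"][140:220,250:360],(800,582),interpolation=2)[:,:,::-1])
f=[]
for i in range(6): env.capture("side"); f.append(env.sense()["ft_force"])
print(np.mean(f,0),env.sense()["position"])
E
```

```text
clock: 17.43
position: [0.5059, -0.1021, 0.055]
ft_force: [-0.2, -0.2, -0.5]
clock: 17.68
position: [0.5059, -0.1021, 0.053]
ft_force: [1.2, -0.1, 0.2]
[0.12926507 0.1012267  0.14703271] [ 0.50601924 -0.10211864  0.05316952]
```

View pics/key3.png

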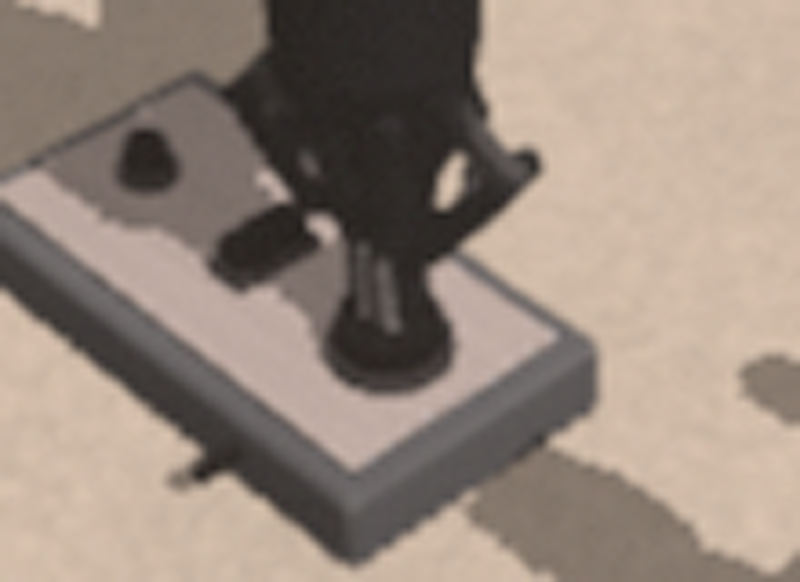

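The tip is centred over the wide key at crop (385,332) and almost touching. I continue in small steps.

```bash
for i in 1 2 3; do python3 -m jog '[{"dx":0,"dy":0,"dz":0.04,"ax":0,"ay":0,"az":0,"jaw":-1},{"dx":0,"dy":0,"dz":0,"ax":0,"ay":0,"az":0,"jaw":-1},{"dx":0,"dy":0,"dz":0,"ax":0,"ay":0,"az":0,"jaw":-1}]' | grep -E "clock|pos|ft"; done
```

```text
clock: 18.28
position: [0.5061, -0.1021, 0.0515]
ft_force: [0.6, -0.8, 0.1]
clock: 18.53
position: [0.5061, -0.1021, 0.05]
ft_force: [0.0, 0.7, 0.6]
clock: 18.78
position: [0.5062, -0.1021, 0.0484]
ft_force: [0.7, 0.2, 2.3]
```

Contact. Three smaller steps follow.

```bash
for i in 1 2 3; do python3 -m jog '[{"dx":0,"dy":0,"dz":0.04,"ax":0,"ay":0,"az":0,"jaw":-1},{"dx":0,"dy":0,"dz":0,"ax":0,"ay":0,"az":0,"jaw":-1},{"dx":0,"dy":0,"dz":0,"ax":0,"ay":0,"az":0,"jaw":-1}]' | grep -E "clock|pos|ft"; done
```

```text
clock: 19.03
position: [0.5062, -0.1021, 0.0468]
ft_force: [-0.3, 0.0, 2.2]
clock: 19.28
position: [0.5061, -0.1021, 0.0452]
ft_force: [0.5, 0.5, 3.7]
clock: 19.53
position: [0.5062, -0.1021, 0.0446]
ft_force: [-2.4, 0.7, 9.8]
```

The key is down: about 7 mm of travel, and the force then jumps at the hard bottom. I withdraw straight up.

```bash
python3 -m jog '[{"dx":0,"dy":0,"dz":-0.1,"ax":0,"ay":0,"az":0,"jaw":-1},{"dx":0,"dy":0,"dz":-0.2,"ax":0,"ay":0,"az":0,"jaw":-1},{"dx":0,"dy":0,"dz":-0.5,"ax":0,"ay":0,"az":0,"jaw":-1},{"dx":0,"dy":0,"dz":-0.6,"ax":0,"ay":0,"az":0,"jaw":-1},{"dx":0,"dy":0,"dz":-0.7,"ax":0,"ay":0,"az":0,"jaw":-1},{"dx":0,"dy":0,"dz":-0.7,"ax":0,"ay":0,"az":0,"jaw":-1},{"dx":0,"dy":0,"dz":0,"ax":0,"ay":0,"az":0,"jaw":-1},{"dx":0,"dy":0,"dz":0,"ax":0,"ay":0,"az":0,"jaw":-1},{"dx":0,"dy":0,"dz":0,"ax":0,"ay":0,"az":0,"jaw":-1},{"dx":0,"dy":0,"dz":0,"ax":0,"ay":0,"az":0,"jaw":-1}]'
python3 - <<'E'
from h import *
c=env.capture("side");p=cv2.imread("pics/key2.png")
print([(r["location"],round(r["score"],2)) for t in("wide_top","tab_face") for r in env.landmark_of("side",t)])
a=cv2.imread("pics/side.png")[:,:,::-1].astype(int); b=c["img"].astype(int)
print("key diff vs start",np.abs(a-b)[176:198,296:314].mean(),"floor",np.abs(a-b)[300:340,100:200].mean(), "loose",np.abs(a-b)[205:265,155:330].mean())
E
```

```text
clock: 20.37
position: [0.5048, -0.1022, 0.1542]
tcp_rot: [-3.141, -0.025, 0.005]
ft_force: [-0.2, -0.5, -1.3]
opening: 0.002
grasp_force: 0.0
[([301.0, 183.6], 0.63), ([381.5, 218.1], 0.62)]
key diff vs start 3.5816498316498318 floor 6.4485 loose 6.304603174603175
```

```bash
python3 -c "
from workcell import env
print(env.hand_in())"
```

```text
the job is handed in; nothing more can be done
None
```

I pushed the carriage about 56 mm onto its stop (5.5 N), then pressed the wide key to the bottom (9.8 N). I withdrew, the key came back up, and I handed the job in at about 20 s on the clock; no verdict came back.

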